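# Hang the lift-off door of a splash guard and shut it

### The job

Lift the orange door out of its black parking stand and, with it standing well open (about square to the guard's front), lower both its knuckles together onto the two upright hinge pins of the splash guard until it is fully home; then swing it shut against the stop post and let go of it. The pins are clamped in a slot and may stand several millimetres off their mark along the front, and higher or lower, so feel for them and be gentle: never press or knock the door or the gripper hard against the guard, never let the door drop or fling it, and leave everything else on the bench where it is.

Things in the scene. Friction and masses are not known exactly. Their poses are not given: they have to be found in the camera images.
- leaf: Loose door, 0.35 kg: aluminium frame, orange see-through pane, orange grip tab on top. Origin: on its hinge axis, level with its lower edge. x runs along the door from hinge axis to free edge, y is its thickness, z up. The frame spans x = 16 to 146 mm, y = -6 to 6 mm, z = 0 to 150 mm. Centre of mass near x = 80 mm.
- leaf_grip (a point): Point to grip on the door's tab, axes as the door's, at x = 70, y = 0, z = 175 mm of the door. The tab is 44 mm along x, 14 mm thick along y (close the fingers along y) and 45 mm tall; its top is 20 mm above this point.
- knuckle (a point): Centre of the underside of the door's lower knuckle, on the hinge axis at z = 20 mm of the door, axes as the door's. The two knuckles are upright steel tubes, 22 mm outside, 12 mm bore, 20 mm tall, open at both ends; the upper one's underside is 80 mm higher. A door held stiffly askew wedges on the pins; with a lighter grip (8 N still holds it) once they have entered, it finds its own line.
- guard: Splash guard, fixed: grey base plate 270 x 220 x 10 mm, clear walls and dark posts up to 150 mm, white stirrer inside. Origin: centre of the plate's underside. Its open front looks along its own -y; x runs along the front. Shut, the door lies along the front, its x pointing to the guard's -x; standing square, its x points to the guard's -y. Seen from above it turns clockwise to shut.
- pin_mark (a point): Mark at x = 75, y = -100, z = 44 mm of the guard, axes as the guard's: the lower pin's shoulder, if the pins were set to mid-slot. Both pins really stand off it by one unknown amount: up to 8 mm either way along the guard's x, up to 6 mm up or down, none along y; feel or look. They do not slide under gentle forces. Home, the knuckles rest on the real shoulders, 20 mm above the door's origin.
- upper_mark (a point): The same mark for the upper pin, 80 mm above the lower. Each pin is brass, 10 mm thick, 16 mm tall above its shoulder (a 22 mm disc), tip bevelled 1.2 mm; play in the knuckle 1 mm all round. A bracket arm 6 mm thick, 12 mm wide runs from under each shoulder to the guard's +x. Bring the door in level, 24 to 45 mm above home, so that the lower knuckle passes between the lower pin and the upper arm.
- stop (a point): Middle of the front face of the stop post (28 mm wide along the guard's x, 150 mm tall), at x = -66, y = -94, z = 80 mm of the guard, axes as the guard's. The shut door's free edge bears on this face, so that the door's middle plane lies 6 mm in front of it.
- stand: Black parking stand, fixed; the door starts upright in its slot, its lower edge 12 mm above the bench. Origin: centre of the stand's underside; x runs along the slot, as the door's x. The slot's cheeks reach 52 mm above the bench, with 1.5 mm of play either side of the door: lift it straight up by 45 mm or more.
- beaker: small clear glass beaker, 62 mm wide and 80 mm tall, standing on the stirrer inside the guard; leave it alone
- reagent: amber bottle with blue cap, 66 mm wide, 150 mm tall; leave it alone
- flask: green conical flask, 84 mm wide, 125 mm tall; leave it alone
- goggles: clear safety goggles with blue frame, about 145 mm wide; leave them alone
- dish: shallow glass dish, 90 mm wide, 16 mm tall; leave it alone
- tweezers: steel tweezers lying flat, about 140 mm long; leave them alone
- washbottle: white bottle with red cap, 64 mm wide, 170 mm tall; leave it alone
Mind the look-alikes: they are no part of the job. Leave any blue look-alike of the leaf alone.

How it is judged:
On the way, in this order (a step that is already met when the one before it is completed fails the run):
1. the door is lifted clear of the stand's slot (height (world z) of leaf above 0.05 m), for 0.1 s.
2. the door sits home on both pins while it stands open by more than 35 degrees (z of leaf in the frame of guard between 0.017 and 0.031 m and x of leaf in the frame of guard between 0.065 and 0.085 m and y of leaf in the frame of guard between -0.104 and -0.096 m and angle between leaf's own z axis and vertical below 0.035 rad and contact force between leaf and guard above 0.3 N and angle between the x axis of leaf and the x axis of guard, either way round above 0.61 rad), for 0.2 s.
At the end, for the whole second after the job is handed in: The door hangs on both pins, borne by the guard: height within 7 mm of that for mid-slot pins, upright within 2 degrees, hinge axis within 4 mm across and 10 mm along the front of the mark; shut within 0.06 rad of the guard's front, at rest and released (z of leaf in the frame of guard between 0.017 and 0.031 m and x of leaf in the frame of guard between 0.065 and 0.085 m and y of leaf in the frame of guard between -0.104 and -0.096 m and angle between leaf's own z axis and vertical below 0.035 rad and contact force between leaf and guard above 0.3 N and angle between the x axis of leaf and the x axis of guard, either way round below 0.06 rad and x of leaf_grip in the frame of guard below 0.03 m and linear speed of leaf below 0.02 m/s and contact force between the fingers and leaf below 0.1 N); the robot touches nothing.
It fails at once if the door is dropped or flung: faster than 0.3 m/s with no finger on it (linear speed of leaf above 0.3 m/s and contact force between the fingers and leaf below 0.05 N).
It fails at once if the door is pressed or knocked against the guard with more than 30 N (contact force between leaf and guard above 30 N).
It fails at once if the guard is pressed by the robot with more than 25 N (contact force between the arm and guard above 25 N).
It fails at once if a bystander is disturbed (moved by more than 25 mm) (distance of any of beaker, reagent, flask, goggles, dish, tweezers, washbottle from where it was at the start of the episode above 0.025 m).
It also fails if it takes over 67 s, if anything falls off the work surface, if the arm or the gripper's body presses on something with over 40 N, if the wrist force passes 120 N, or if a joint passes its speed limit or range.

### The arm

A 6-joint arm with a two-finger parallel gripper is mounted at the origin on the work surface. World frame = base frame: x ahead of the robot, y to its left, z up, the work surface at z = 0. Lengths are in m, angles in rad, forces in N, time in s.
With the tool pointing down it reaches from about 0.425 to 0.95 m from the base axis. Payload 3.5 kg.
Tool frame: the origin (TCP) lies on the centre line of the jaws, within the pads' length; the fingertips stand 14 mm ahead of it and the grasp point (between the pads) lies 5 mm behind it (tips_ahead is the distance from the TCP to the fingertips, in m); y points along the fingers, z is the direction in which the jaws open and shut, and the axes are right-handed (so a half turn about y gives the same grasp; the last joint's range is limited). The gripper opens to 85 mm and grips with 20 to 120 N. Pads are 22 mm wide; open, the fingers measure 114 mm over their backs; the gripper's body (76 mm by 85 mm) begins 54 mm behind the grasp point. The pads swing forward as they close: fully open they stand 13 mm farther back than shut.
Start: joints at [-1.357, 0.286, 1.577, -0, 1.279, -0.15], TCP at [0.24, -0.631, 0.245] pointing down, gripper open.
Joint ranges: [-2.77, 2.77], [-0.9, 2.22], [0.21, 2.48], [-1.53, 4.67], [0.24, 2.81], [-2.84, 2.84]. Speed limits (rad/s): [2.79, 2.79, 3.14, 3.14, 3.14, 3.14].

### API

Orientations are given as a unit quaternion [x, y, z, w].
In Python, from plant import get_state, read_camera, sign_off, tips_ahead gives the robot as it stands.
- The arm moves only by the tool send_rows, never from a script. Its argument "plan" is a list of rows, each a list of 2 entries, a list of its own where there are three numbers: the shift along the tool's x, y, z in units of 12 cm (1.0 is 12 cm), then the turn, a rotation vector about the tool's x, y, z in units of 360 degrees (1.0 is 360 degrees). In form: [[[tx, ty, tz], [rx, ry, rz]], ...]. A call has 1 to 12 rows; each row shifts and turns the commanded pose from where the row before left it, along the tool's axes as they then stand; what a row does not reach is not made up. A row lasts 1/10 s, in which the tool goes at most 50 mm and 8.59 degrees, less where a joint would pass 70% of its speed; a pose out of reach is approached as far as the arm can. A call with a number of a shift or a turn outside -1 to 1 is refused whole. A call with a gripper value outside its range is refused whole. "gripper" is the closure, from 0 (fully open) to 1 (shut), set as the call begins (left out, the last holds). The fingers move at their own pace and stop on an object; "grip_force" is the grip in N (left out, the last holds). Time passes only in rows, so rows that do not move let the fingers close. It gives the time, the measured TCP pose, the force and the opening at its end, in the units of the state.
- get_state(): the state, without advancing time (a new reading comes with each control period).
- read_camera(name): name is "scene" or "side" or "wrist"; returns a dict with "img" (384x512x3 uint8, blue, green, red), "fx", "fy", "cx", "cy" (pixels), "D" ([k1, k2, p1, p2, k3] as OpenCV has them; the pictures are not rectified), "world_from_camera" (4x4, takes a point from camera to world coordinates); the wrist camera has in their place "mount" (4x4, takes a point from camera to tool coordinates, whose origin is the TCP and whose axes are the tool frame's). Camera axes: x right, y down, z forward; pixel columns grow to the right and rows downward; lengths in m; the calibration is good to about 2 mm. A picture is of the moment at which its call begins: read the wrist's pose just before it. There is no depth.
- sign_off(): hands the job in, once; it reports no verdict.
The state is a dict: "time": time; "qpos": joint angles; "dq": joint speeds; "joint_efforts": joint torques, N m; "eef_pos": TCP position; "tcp_rot": TCP orientation; "contact_force": force on the tool from outside, world axes, zero at the start; "wrist_torque": the same for the moment, N m; "opening": opening from 0.0 (shut) to 1.0 (fully open).
Only numpy, scipy, OpenCV 4.12 (cv2) and the standard library are available. Lean on these libraries where they do the work, as an engineer would, in place of code of your own. Each camera call takes 0.05 s, during which the arm holds its last target. There are 200 camera calls.

## Working session

There is one attempt and no reset: what is moved stays moved. The work goes in short steps, Python scripts to look and compute and a tool call to move; the robot and the scene stay as the last step left them, time stands still between calls to the robot, and variables do not carry over. Pictures are saved under pics/ and viewed, about 8 in all and at most 12, crops included, and the job is handed in when it is done.

Besides the shell and the picture viewer there is one more tool, called after ">>>" as name(argument=value, ...) on one line, values as JSON. send_rows: Moves the arm, as the interface text tells. Its arguments: {"type":"object","properties":{"plan":{"type":"array"},"gripper":{"type":"number"},"grip_force":{"type":"number"}},"required":["plan"]}

```bash
mkdir -p pics; ls
cat > h.py <<'E'
import numpy as np,cv2
from plant import get_state,read_camera,sign_off,tips_ahead
from scipy.spatial.transform import Rotation as R
def cam(name):
    s=get_state(); c=read_camera(name)
    K=np.array([[c['fx'],0,c['cx']],[0,c['fy'],c['cy']],[0,0,1.]])
    if 'mount' in c:
        T=np.eye(4);T[:3,:3]=R.from_quat(s['tcp_rot']).as_matrix();T[:3,3]=s['eef_pos'];T=T@np.array(c['mount'])
    else: T=np.array(c['world_from_camera'])
    return c['img'],K,np.array(c['D'],float),T
def ray(uv,K,D,T):
    p=cv2.undistortPoints(np.array(uv,float).reshape(-1,1,2),K,D).reshape(-1,2)
    d=np.c_[p,np.ones(len(p))]@T[:3,:3].T
    return T[:3,3],d
def onplane(uv,K,D,T,z):
    o,d=ray(uv,K,D,T); return o+d*((z-o[2])/d[:,2])[:,None]
def proj(P,K,D,T):
    Ti=np.linalg.inv(T); return cv2.projectPoints(np.array(P,float).reshape(-1,1,3),cv2.Rodrigues(Ti[:3,:3])[0],Ti[:3,3],K,D)[0].reshape(-1,2)
E
python3 - <<'E'
from h import *
import pickle
d={n:cam(n) for n in('scene','side','wrist')}
pickle.dump(d,open('v0.pkl','wb'))
for n in d:
    cv2.imwrite(f'pics/{n}0.png',d[n][0]); print(n,d[n][1][0,0],d[n][3].round(3).tolist())
print(get_state())
E
```

```text
pics
scene 462.2479903173032 [[-0.815, 0.371, -0.445, 1.109], [0.58, 0.505, -0.64, 0.64], [-0.013, -0.779, -0.627, 0.851], [0.0, 0.0, 0.0, 1.0]]
side 471.99371231814143 [[-0.91, -0.277, 0.309, 0.217], [-0.415, 0.609, -0.676, 0.764], [-0.001, -0.744, -0.669, 0.946], [0.0, 0.0, 0.0, 1.0]]
wrist 327.81903100301207 [[0.355, -0.884, -0.304, 0.319], [-0.935, -0.336, -0.115, -0.6], [-0.001, 0.325, -0.946, 0.373], [0.0, 0.0, 0.0, 1.0]]
{'time': 0.15, 'qpos': array([-1.35697665e+00,  2.87027879e-01,  1.57780547e+00, -1.07279412e-05,
        1.27862849e+00, -1.49972474e-01]), 'dq': array([-6.50820684e-04, -3.36118617e-03, -7.43828483e-03,  9.72548976e-04,
       -4.39655996e-05, -1.15058685e-04]), 'joint_efforts': array([ 3.97990279e-04, -4.06606078e+01, -2.93140662e+01, -1.47116152e-04,
        3.94613977e-03, -1.77219630e-05]), 'eef_pos': array([ 0.24011933, -0.63033619,  0.24424019]), 'tcp_rot': array([-0.12793761,  0.69610117, -0.69478036,  0.12788816]), 'contact_force': array([-0.21624872, -0.45313032, -0.22552988]), 'wrist_torque': array([ 0.03925401, -0.0547799 , -0.0001168 ]), 'opening': 1.0046013395626823}
```

View pics/scene0.png

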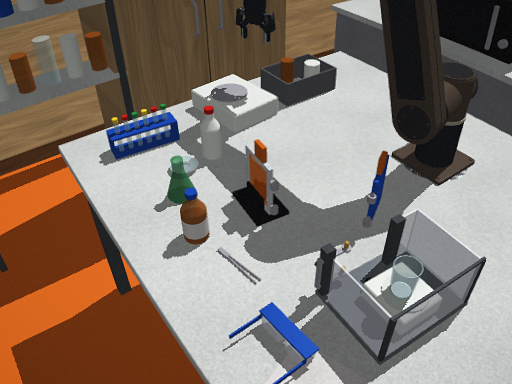

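View pics/side0.png

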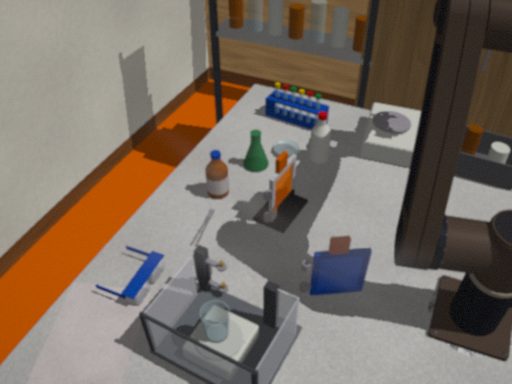

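Scene: the orange door sits in its stand at (262,185), and the guard at (400,290) has its hinge post at (327,270) with pins at about (347,245) and its stop post at (395,240). Side: the door is at (283,185), pins at (222,265) and (224,286), stop post at (270,305). There is a blue look-alike at (340,270). Next I need enlarged crops.

Run:
```python
from h import *
import pickle
d=pickle.load(open('v0.pkl','rb'))
def crop(n,x,y,w,h,s):
    c=cv2.resize(d[n][0][y:y+h,x:x+w],None,fx=s,fy=s,interpolation=cv2.INTER_CUBIC)
    for u in range((x//10+1)*10,x+w,10):
        L=8 if u%50 else 16
        cv2.line(c,(int((u-x+.5)*s),0),(int((u-x+.5)*s),L),(0,0,255),1)
        if u%50==0: cv2.putText(c,str(u),(int((u-x)*s)+3,20),0,.4,(0,0,255))
    for v in range((y//10+1)*10,y+h,10):
        L=8 if v%50 else 16
        cv2.line(c,(0,int((v-y+.5)*s)),(L,int((v-y+.5)*s)),(0,0,255),1)
        if v%50==0: cv2.putText(c,str(v),(18,int((v-y)*s)+4),0,.4,(0,0,255))
    return c
a=crop('scene',305,205,190,160,4);cv2.imwrite('pics/a.png',a)
b=crop('side',135,235,180,148,4);cv2.imwrite('pics/b.png',b)
c=np.hstack([crop('scene',225,130,75,100,5),crop('side',245,140,75,100,5)]);cv2.imwrite('pics/c.png',c)
```

```text
(no output)
```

View pics/a.png

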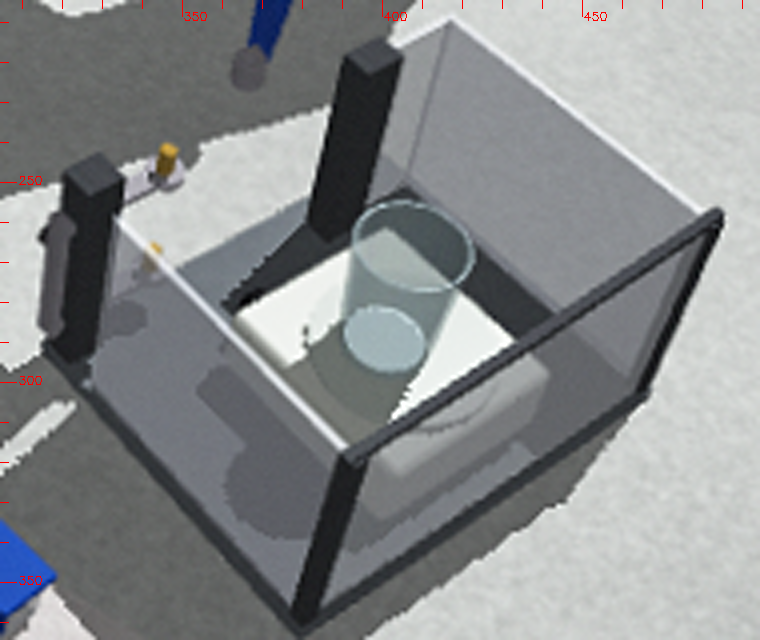

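View pics/b.png

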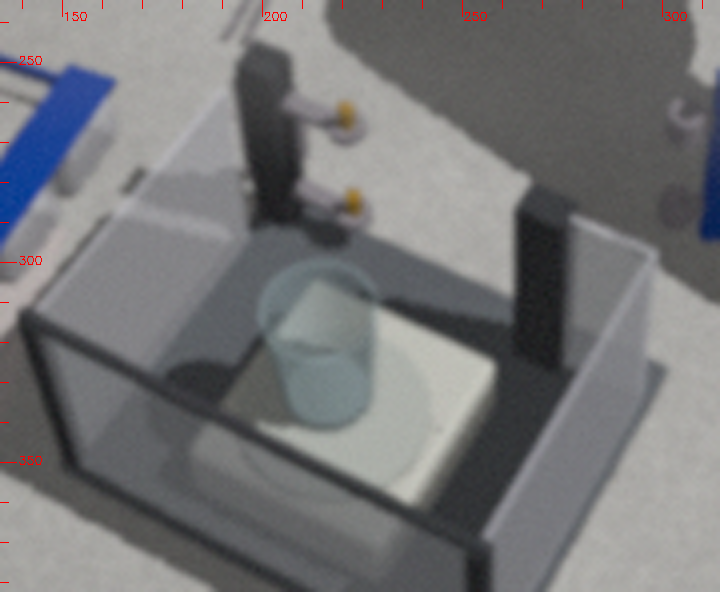

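View pics/c.png

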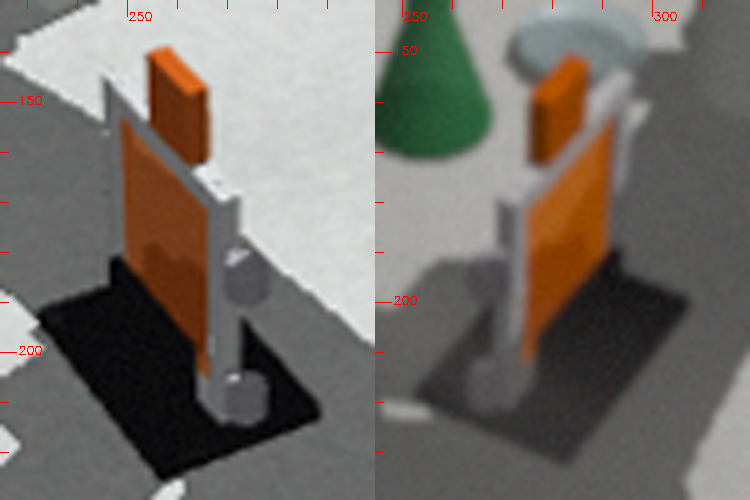

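Run:
```python
from h import *
import pickle
d=pickle.load(open('v0.pkl','rb'))
def px(l,x,y,s): return np.array(l,float)/s+[x-.5,y-.5]
S=d['scene'][1:];E=d['side'][1:]
A=lambda l:px(l,305,205,4); B=lambda l:px(l,135,235,4); C=lambda l:px(l,225,130,5); F=lambda l:px(np.array(l)-[375,0],245,140,5)
def tri(a,b):
    o1,d1=ray(a,*S);o2,d2=ray(b,*E);o=[]
    for u,v in zip(d1,d2):
        t=np.linalg.lstsq(np.c_[u,-v],o2-o1,rcond=None)[0];p,q=o1+u*t[0],o2+v*t[1]
        o.append(np.r_[(p+q)/2,np.linalg.norm(p-q)])
    return np.array(o).round(4)
print('base scene z0',onplane(A([(45,348),(300,637),(645,400)]),*S,0.0).round(4).tolist())
print('posts scene z150',onplane(A([(62,175),(98,152),(124,176),(90,196),(343,55),(370,37),(404,58),(378,76)]),*S,.15).round(4).tolist())
print('posts side z150',onplane(B([(237,68),(262,42),(290,55),(268,80),(516,208),(537,185),(572,200),(565,222)]),*E,.15).round(4).tolist())
print('pins tip tri up,lo',tri(A([(168,144),(155,246)]),B([(346,103),(353,190)])).tolist())
print('pins scene pl',onplane(A([(168,145)]),*S,.14).round(4),onplane(A([(155,246)]),*S,.06).round(4))
print('pins side pl',onplane(B([(346,103)]),*E,.14).round(4),onplane(B([(353,190)]),*E,.06).round(4))
print('tab scene',onplane(C([(150,52),(165,47),(208,88),(193,97)]),*S,.207).round(4).tolist())
print('tab side',onplane(F([(575,55),(588,65),(532,90),(547,100)]),*E,.207).round(4).tolist())
print('leaf frame top scene',onplane(C([(104,78),(240,198)]),*S,.162).round(4).tolist())
print('knuckle top, lo',tri(C([(247,262),(246,385)]),F([(487,262),(487,370)])).tolist())
print('stand scene',onplane(C([(38,320),(163,480),(320,410)]),*S,.0).round(4).tolist())
# orange masks tab
for n,cx in(('scene',None),('side',None)):
    hsv=cv2.cvtColor(d[n][0],cv2.COLOR_BGR2HSV)
```

```text
base scene z0 [[0.6356, 0.1712, 0.0], [0.6512, 0.3884, 0.0], [0.3884, 0.4073, 0.0]]
posts scene z150 [[0.64, 0.1745, 0.15], [0.6142, 0.1734, 0.15], [0.6148, 0.1941, 0.15], [0.6381, 0.1941, 0.15], [0.4554, 0.1997, 0.15], [0.432, 0.1989, 0.15], [0.4296, 0.222, 0.15], [0.4523, 0.2229, 0.15]]
posts side z150 [[0.6358, 0.1965, 0.15], [0.6327, 0.1737, 0.15], [0.6136, 0.1756, 0.15], [0.6157, 0.1968, 0.15], [0.4553, 0.2195, 0.15], [0.4514, 0.2013, 0.15], [0.4308, 0.2027, 0.15], [0.4286, 0.2172, 0.15]]
pins tip tri up,lo [[0.5734, 0.1852, 0.1398, 0.0013], [0.5737, 0.1867, 0.0607, 0.001]]
pins scene pl [[0.5738 0.1852 0.14  ]] [[0.5734 0.1868 0.06  ]]
pins side pl [[0.5732 0.1862 0.14  ]] [[0.5741 0.1856 0.06  ]]
tab scene [[0.5678, -0.1631, 0.207], [0.5591, -0.1623, 0.207], [0.5631, -0.12, 0.207], [0.5735, -0.1181, 0.207]]
tab side [[0.5661, -0.1616, 0.207], [0.5567, -0.1564, 0.207], [0.5749, -0.1248, 0.207], [0.5647, -0.1203, 0.207]]
leaf frame top scene [[0.5636, -0.2134, 0.162], [0.5682, -0.0866, 0.162]]
knuckle top, lo [[0.5751, -0.0707, 0.1341, 0.0018], [0.5751, -0.0718, 0.0534, 0.0007]]
stand scene [[0.6021, -0.2336, 0.0], [0.6194, -0.0847, 0.0], [0.5193, -0.0788, 0.0]]
```

```bash
cat >> h.py <<'E'
def plan(target,q=None,n=None):
    "rows in tool units from present pose to target TCP (pos, yaw of tool z about world)"
    s=get_state();r=R.from_quat(s['tcp_rot']);t=r.inv().apply(np.array(target)-s['eef_pos'])
    return t/0.12
E
python3 - <<'E'
from h import *
import pickle
d=pickle.load(open('v0.pkl','rb'))
s=get_state();M=R.from_quat(s['tcp_rot']).as_matrix();print(M.round(3))
S=d['scene'][1:]
for n,uv,z in[('wash base',(213,157),0),('wash cap',(209,110),.17),('flask top',(178,158),.125),('reag cap',(190,192),.15),('bluetab',(383,153),.2),('bluelow',(373,218),0),('goggles',(290,330),.03),('tweez',(240,265),0)]: print(n,onplane([uv],*S,z).round(3))
E
```

```text
[[-0.935 -0.     0.356]
 [-0.356  0.002 -0.935]
 [-0.    -1.    -0.002]]
wash base [[ 0.555 -0.42   0.   ]]
wash cap [[ 0.554 -0.42   0.17 ]]
flask top [[ 0.715 -0.317  0.125]]
reag cap [[ 0.769 -0.143  0.15 ]]
bluetab [[0.341 0.061 0.2  ]]
bluelow [[0.352 0.077 0.   ]]
goggles [[0.759 0.232 0.03 ]]
tweez [[ 0.731  0.003 -0.   ]]
```

View pics/wrist0.png

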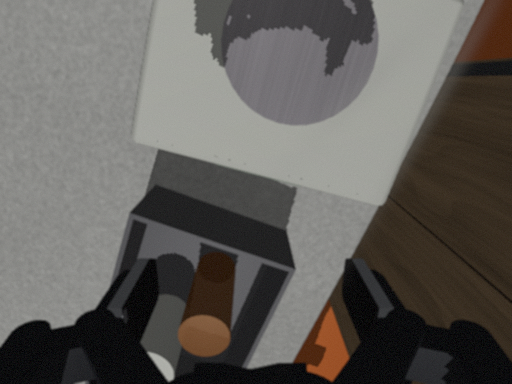

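The wrist view shows only the tray and the scale; the fingers are at the lower edge. Moving over the door next.

>>> send_rows(plan=[[[0,-0.09,0],[0,-0.0217,0]],[[0,-0.09,0],[0,-0.0217,0]],[[0,-0.09,0],[0,-0.0217,0]],[[0,-0.09,0],[0,-0.0217,0]],[[0,-0.09,0],[0,-0.0217,0]],[[0,-0.09,0],[0,-0.0217,0]],[[0,-0.09,0],[0,-0.0217,0]],[[0,-0.09,0],[0,-0.0217,0]]], gripper=0, grip_force=30)

```text
time: 0.95
eef_pos: [0.2402, -0.6306, 0.3316]
tcp_rot: [-0.471, 0.527, -0.527, 0.472]
contact_force: [-0.2, 0.2, -0.7]
opening: 0.995
```

>>> send_rows(plan=[[[-0.15,0,0.08],[0,0,0]],[[-0.3,0,0.152],[0,0,0]],[[-0.36,0,0.183],[0,0,0]],[[-0.36,0,0.183],[0,0,0]],[[-0.36,0,0.183],[0,0,0]],[[-0.36,0,0.183],[0,0,0]],[[-0.36,0,0.183],[0,0,0]],[[-0.36,0,0.183],[0,0,0]],[[-0.36,0,0.183],[0,0,0]],[[-0.36,0,0.183],[0,0,0]],[[-0.36,0,0.183],[0,0,0]],[[-0.36,0,0.183],[0,0,0]]])

```text
time: 2.15
eef_pos: [0.5426, -0.1736, 0.3309]
tcp_rot: [-0.47, 0.529, -0.528, 0.47]
contact_force: [0.6, -0.5, 0.3]
opening: 0.999
```

>>> send_rows(plan=[[[-0.2,0,0.1],[0,0,0]],[[-0.093,0,0.06],[0,0,0]],[[0,0,0],[0,0,0]]])

```text
time: 2.45
eef_pos: [0.5656, -0.1424, 0.3309]
tcp_rot: [-0.471, 0.528, -0.527, 0.47]
contact_force: [-0.6, -0.4, 0.2]
opening: 1.002
```

Run:
```python
from h import *
import pickle
im,K,D,T=cam('wrist');pickle.dump((im,K,D,T),open('w1.pkl','wb'));cv2.imwrite('pics/w1.png',im)
s=get_state();print(s['eef_pos'],s['qpos'].round(3))
hsv=cv2.cvtColor(im,cv2.COLOR_BGR2HSV)
m=cv2.inRange(hsv,(5,150,60),(20,255,255))
for c in cv2.findContours(m,0,2)[0]:
    if cv2.contourArea(c)>100: r=cv2.minAreaRect(c);print(cv2.contourArea(c),r)
# predictions
h=np.array([.5751,-.0712]);a=np.radians(-96.8);u=np.array([np.cos(a),np.sin(a)]);n=np.array([-u[1],u[0]])
pts=[np.r_[h+u*x+n*y,.207] for x,y in((.048,-.007),(.048,.007),(.092,.007),(.092,-.007))]+[np.r_[h+u*x+n*y,.162] for x,y in((.016,-.006),(.016,.006),(.146,.006),(.146,-.006))]
p=proj(pts,K,D,T);print(p.round(1).tolist())
for q in p: cv2.circle(im,tuple(int(v) for v in q.round()),2,(255,0,255),-1)
cv2.imwrite('pics/w1p.png',im)
```

```text
[ 0.56516911 -0.14364373  0.33108061] [-4.230e-01  3.100e-02  1.709e+00 -1.000e-03  1.403e+00 -3.060e-01]
2489.0 ((498.0, 258.5), (205.0, 26.0), 90.0)
891.5 ((250.5, 183.5), (59.0, 17.0), 90.0)
183.5 ((400.2000427246094, 135.10000610351562), (11.180339813232422, 32.199378967285156), 26.56505012512207)
585.0 ((431.72174072265625, 146.9009552001953), (23.310861587524414, 53.3235969543457), 29.05460548400879)
[[241.9, 162.0], [259.6, 162.0], [258.9, 213.7], [242.1, 213.6], [244.1, 115.1], [257.6, 115.1], [256.2, 245.8], [244.4, 245.8]]
```

View pics/w1p.png

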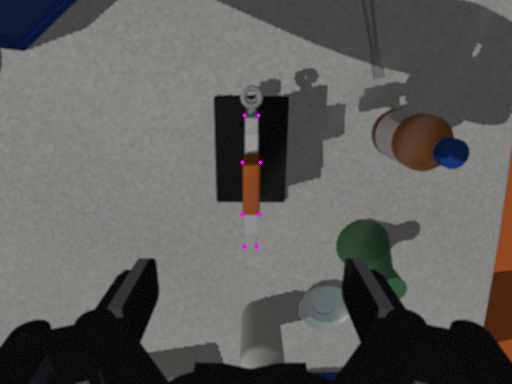

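The wrist view shows the predicted tab and frame corners landing on the door at (250,183), with the hinge knuckles at the top (251,97), so the pose is confirmed. Descending and gripping.

>>> send_rows(plan=[[[-0.02,0.12,0.009],[0,0,0]],[[0,0.2,0],[0,0,0]],[[0,0.25,0],[0,0,0]],[[0,0.25,0],[0,0,0]],[[0,0.2,0],[0,0,0]],[[0,0.12,0],[0,0,0]],[[0,0.077,0],[0,0,0]],[[0,0,0],[0,0,0]]])

```text
time: 3.3
eef_pos: [0.566, -0.1422, 0.1843]
tcp_rot: [-0.47, 0.529, -0.528, 0.469]
contact_force: [-0.3, 0.4, -0.9]
opening: 1.0
```

>>> send_rows(plan=[[[0,0,0],[0,0,0]],[[0,0,0],[0,0,0]],[[0,0,0],[0,0,0]],[[0,0,0],[0,0,0]],[[0,0,0],[0,0,0]],[[0,0,0],[0,0,0]],[[0,0,0],[0,0,0]],[[0,0,0],[0,0,0]]], gripper=1, grip_force=40)

```text
time: 4.1
eef_pos: [0.5672, -0.1419, 0.1863]
tcp_rot: [0.47, -0.528, 0.528, -0.47]
contact_force: [0.5, -0.4, 3.5]
opening: 0.152
```

>>> send_rows(plan=[[[0,-0.02,0],[0,0,0]],[[0,-0.04,0],[0,0,0]],[[0,-0.05,0],[0,0,0]],[[0,-0.06,0],[0,0,0]],[[0,-0.06,0],[0,0,0]],[[0,-0.06,0],[0,0,0]],[[0,-0.06,0],[0,0,0]],[[0,-0.05,0],[0,0,0]],[[0,-0.04,0],[0,0,0]],[[0,-0.03,0],[0,0,0]],[[0,-0.02,0],[0,0,0]],[[0,0,0],[0,0,0]]])

```text
time: 5.3
eef_pos: [0.567, -0.1419, 0.2448]
tcp_rot: [0.47, -0.528, 0.528, -0.47]
contact_force: [-0.4, -0.9, -3.0]
opening: 0.158
```

Run:
```python
from h import *
import pickle
im,K,D,T=cam('wrist');cv2.imwrite('pics/w2.png',im)
S=cam('scene');E=cam('side');pickle.dump((( im,K,D,T),S,E),open('w2.pkl','wb'))
s=get_state();print(s['eef_pos'],s['qpos'].round(3),s['contact_force'],s['wrist_torque'],s['opening'])
M=R.from_quat(s['tcp_rot']).as_matrix();print(M.round(4))
# tool-frame pixel rays of interest: predict knuckle top ring center (door x=0, z=120) with TCP at door x=.07,z=zt
for zt in(.170,.1725,.175):
  P=[s['eef_pos']+M@np.array([-.07+x,y*0-(z-zt),y]) for x,y,z in((0,0,.12),(0,.011,.12),(0,-.011,.12),(.016,.006,.15),(.016,-.006,.15),(.048,.007,.195),(.048,-.007,.195))]
  print(zt,proj(P,K,D,T).round(1).tolist())
a=cv2.resize(im[40:240,150:350],None,fx=3,fy=3,interpolation=cv2.INTER_CUBIC);cv2.imwrite('pics/w2c.png',a)
```

```text
[ 0.56665773 -0.14171595  0.24407468] [-0.419  0.089  1.806  0.     1.247 -0.302] [ 0.09170135 -0.56297029 -3.24162117] [ 0.02285    -0.04115181 -0.02240343] 0.15539410789866331
[[-1.159e-01 -7.000e-04  9.933e-01]
 [-9.933e-01  3.000e-04 -1.159e-01]
 [-2.000e-04 -1.000e+00 -7.000e-04]]
0.17 [[248.2, 109.3], [268.8, 109.3], [227.5, 109.3], [261.0, 150.1], [235.0, 150.1], [267.0, 262.0], [228.5, 262.0]]
0.1725 [[248.2, 108.9], [268.5, 108.9], [227.8, 109.0], [260.9, 149.0], [235.2, 149.1], [266.7, 258.5], [228.9, 258.5]]
0.175 [[248.2, 108.6], [268.3, 108.6], [228.1, 108.6], [260.7, 148.0], [235.4, 148.0], [266.4, 255.1], [229.3, 255.1]]
```

View pics/w2c.png

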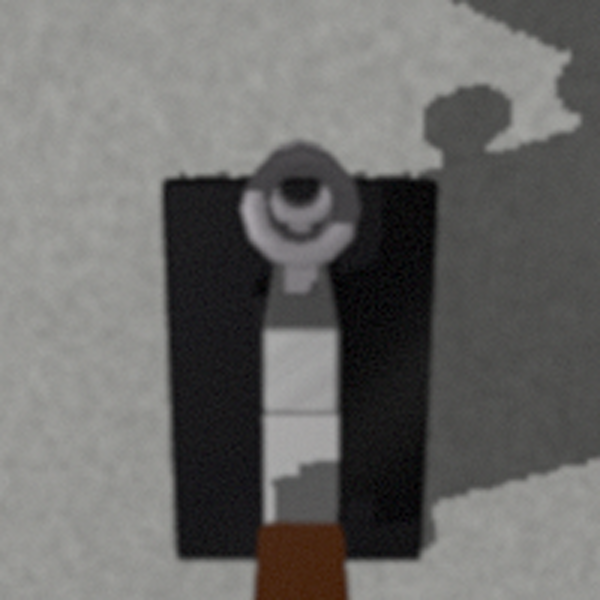

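Ring centre of the upper knuckle at (249.8,107), frame end at v=149: the door is held straight and its hinge is about 71 mm from the TCP. Carrying it to 40 mm short of the pins.

>>> send_rows(plan=[[[0,0,0],[0,-0.0035,0]],[[0,0,0],[0,-0.0036,0]],[[-0.07,0,-0.006],[0,0,0]],[[-0.14,0,-0.011],[0,0,0]],[[-0.2,0,-0.015],[0,0,0]],[[-0.25,0,-0.018],[0,0,0]],[[-0.28,0,-0.02],[0,0,0]],[[-0.28,0,-0.02],[0,0,0]],[[-0.25,0,-0.018],[0,0,0]],[[-0.17,0,-0.015],[0,0,0]],[[-0.11,0,-0.011],[0,0,0]],[[-0.053,0,-0.005],[0,0,0]]])

```text
time: 6.65
eef_pos: [0.5652, 0.0771, 0.2445]
tcp_rot: [-0.482, 0.517, -0.517, 0.482]
contact_force: [0.5, -0.8, -3.9]
opening: 0.158
```

>>> send_rows(plan=[[[0,0,0],[0,0,0]],[[0,0,0],[0,0,0]],[[0,0,0],[0,0,0]]])

```text
time: 6.95
eef_pos: [0.5658, 0.0743, 0.2445]
tcp_rot: [0.482, -0.518, 0.518, -0.481]
contact_force: [-0.1, 0.0, -3.5]
opening: 0.155
```

Run:
```python
from h import *
import pickle
s=get_state();print(s['eef_pos'],s['contact_force'],s['opening'],R.from_quat(s['tcp_rot']).as_matrix().round(4).tolist())
W=cam('wrist');S=cam('scene');E=cam('side');pickle.dump((W,S,E),open('w3.pkl','wb'))
def crop(c,x,y,w,h,k):
    a=cv2.resize(c[0][y:y+h,x:x+w],None,fx=k,fy=k,interpolation=cv2.INTER_CUBIC)
    return a
o=np.zeros((600,800,3),np.uint8)
o[:360,:360]=crop(W,190,0,120,120,3)
o[:360,370:790]=crop(S,300,200,105,90,4)
o[364:600,0:480]=crop(E,180,228,120,59,4)
cv2.imwrite('pics/m3.png',o)
```

```text
[0.56580009 0.07427832 0.24446221] [-0.09112356  0.0077405  -3.52738189] 0.15520576976962008 [[-0.0728, -0.0, 0.9973], [-0.9973, -0.0003, -0.0728], [0.0003, -1.0, -0.0]]
```

View pics/m3.png

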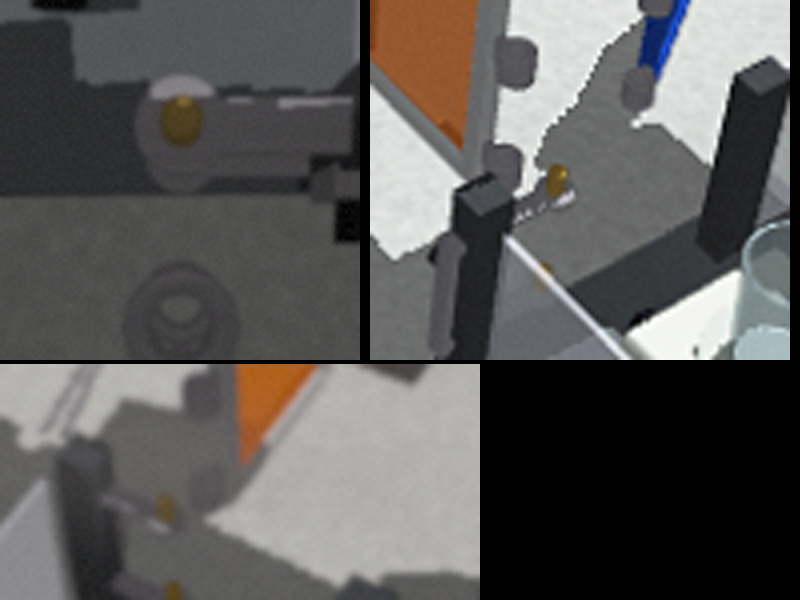

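The wrist crop shows the upper pin at (250.5,40) and the upper knuckle ring at (250.5,101.7), so they are nearly in line. Now converting that to a residual.

Run:
```python
from h import *
import pickle
(W,S,E)=pickle.load(open('w3.pkl','rb'));K,D,T=W[1:]
s=get_state();M=R.from_quat(s['tcp_rot']).as_matrix();p=s['eef_pos']
t=lambda P:((P-p)@M*1000).round(2)
k=onplane([(250.2,101.2)],K,D,T,p[2]-.1743+.120);print('knuckle tool',t(k))
for z in(.134,.14,.146): print(z,'pin tool',t(onplane([(250.2,36.5)],K,D,T,z)),onplane([(250.2,36.5)],K,D,T,z).round(4))
print(proj([p+M@np.array([-.07,z,0]) for z in(.054,.104)],K,D,T))
# knuckle outer width check; yellow pin tip region in each view
for n,c,(x,y,w,h) in(('W',W,(190,0,120,70)),('S',S,(330,235,30,25)),('E',E,(210,250,30,60))):
    hsv=cv2.cvtColor(c[0],cv2.COLOR_BGR2HSV)[y:y+h,x:x+w];m=cv2.inRange(hsv,(12,110,60),(32,255,255))
    for ct in cv2.findContours(m,0,2)[0]:
        if cv2.contourArea(ct)>6:
            b=cv2.boundingRect(ct);print(n,b[0]+x,b[1]+y,b[2:],cv2.contourArea(ct))
```

```text
knuckle tool [[-73.95  54.29   0.74]]
0.134 pin tool [[-113.12  110.46    0.82]] [[0.5748 0.1872 0.134 ]]
0.14 pin tool [[-112.4   104.46    0.82]] [[0.5748 0.1864 0.14  ]]
0.146 pin tool [[-111.67   98.46    0.81]] [[0.5747 0.1857 0.146 ]]
[[248.84123347 108.72446382]
 [249.03444773 102.94872976]]
W 244 32 (13, 16) 141.0
S 344 241 (5, 8) 21.5
E 222 283 (3, 6) 9.0
```

>>> send_rows(plan=[[[0,0.028,0],[0,0,0]],[[0,0.028,0],[0,0,0]],[[0,0.027,0],[0,0,0]],[[-0.03,0,0],[0,0,0]],[[-0.045,0,0],[0,0,0]],[[-0.05,0,0],[0,0,0]],[[-0.05,0,0],[0,0,0]],[[-0.05,0,0],[0,0,0]],[[-0.045,0,0],[0,0,0]],[[-0.035,0,0],[0,0,0]],[[-0.02,0,0],[0,0,0]],[[-0.01,0,0],[0,0,0]]])

```text
time: 8.3
eef_pos: [0.5685, 0.1155, 0.2345]
tcp_rot: [0.482, -0.518, 0.518, -0.482]
contact_force: [-0.3, -0.0, -4.0]
opening: 0.16
```

>>> send_rows(plan=[[[0,0,0],[0,0,0]],[[0,0,0],[0,0,0]],[[0,0,0],[0,0,0]]])

```text
time: 8.6
eef_pos: [0.5686, 0.1151, 0.2345]
tcp_rot: [-0.482, 0.518, -0.518, 0.482]
contact_force: [-0.1, -0.3, -2.8]
opening: 0.156
```

Run:
```python
from h import *
import pickle
s=get_state();print(s['eef_pos'],s['contact_force'],s['wrist_torque'],s['opening'])
W=cam('wrist');S=cam('scene');E=cam('side');pickle.dump((W,S,E),open('w4.pkl','wb'))
def crop(c,x,y,w,h,k):
    a=cv2.resize(c[0][y:y+h,x:x+w],None,fx=k,fy=k,interpolation=cv2.INTER_CUBIC)
    return a
o=np.zeros((600,800,3),np.uint8)
o[:300,:300]=crop(W,220,70,60,60,5)
o[:400,310:800]=crop(S,310,210,70,57,7)[:400]
o[305:600,0:300]=crop(E,205,245,42,42,7)[:295,:]if 0 else cv2.resize(E[0][240:300,200:260],(300,295),interpolation=cv2.INTER_CUBIC)
cv2.imwrite('pics/m4.png',o)
```

```text
[0.56855039 0.11506595 0.2344965 ] [-0.14058372 -0.29337133 -2.79393216] [0.00706439 0.01012804 0.0254947 ] 0.1558015327165107Traceback (most recent call last):
  File "<stdin>", line 10, in <module>
ValueError: could not broadcast input array from shape (399,490,3) into shape (400,490,3)
```

Run:
```python
import pickle,cv2,numpy as np
(W,S,E)=pickle.load(open('w4.pkl','rb'))
g=lambda c,x,y,w,h,W_,H_:cv2.resize(c[0][y:y+h,x:x+w],(W_,H_),interpolation=cv2.INTER_CUBIC)
o=np.zeros((600,800,3),np.uint8)
o[:400,:400]=g(W,220,70,60,60,400,400)
o[:400,400:]=g(S,325,215,50,50,400,400)
o[400:,:400]=g(E,205,240,50,25,400,200);o[400:,400:]=g(E,205,265,50,25,400,200)
cv2.imwrite('pics/m4.png',o)
```

```text
(no output)
```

View pics/m4.png

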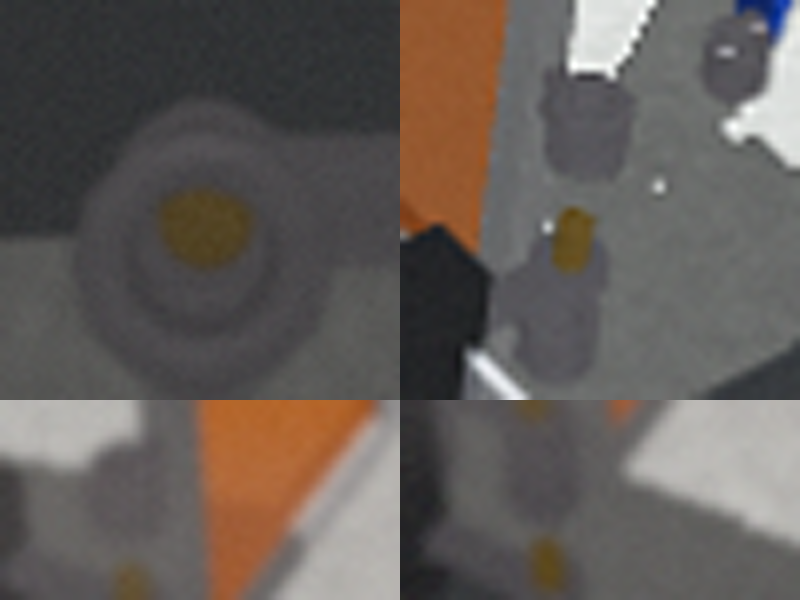

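The wrist view shows the upper pin centred in the bore (pin at 250.3, bore at 249.7, so about 0.3 mm off), and the scene view agrees within 1 mm. Lowering gently.

>>> send_rows(plan=[[[0,0.02,0],[0,0,0]],[[0,0.03,0],[0,0,0]],[[0,0.03,0],[0,0,0]],[[0,0.02,0],[0,0,0]],[[0,0.01,0],[0,0,0]],[[0,0.01,0],[0,0,0]],[[0,0,0],[0,0,0]]])

```text
time: 9.45
eef_pos: [0.5685, 0.1153, 0.22]
tcp_rot: [-0.482, 0.518, -0.518, 0.482]
contact_force: [0.5, 0.1, -3.5]
opening: 0.16
```

>>> send_rows(plan=[[[0,0.008,0],[0,0,0]],[[0,0.008,0],[0,0,0]],[[0,0.008,0],[0,0,0]],[[0,0.008,0],[0,0,0]],[[0,0,0],[0,0,0]]])

```text
time: 9.95
eef_pos: [0.5684, 0.1153, 0.216]
tcp_rot: [-0.482, 0.518, -0.517, 0.482]
contact_force: [0.0, 0.1, -3.4]
opening: 0.159
```

>>> send_rows(plan=[[[0,0.008,0],[0,0,0]],[[0,0.008,0],[0,0,0]],[[0,0,0],[0,0,0]]])

```text
time: 10.25
eef_pos: [0.5684, 0.1153, 0.2141]
tcp_rot: [-0.482, 0.518, -0.517, 0.482]
contact_force: [0.8, -0.7, -3.1]
opening: 0.159
```

>>> send_rows(plan=[[[0,0.008,0],[0,0,0]],[[0,0.008,0],[0,0,0]],[[0,0,0],[0,0,0]]])

```text
time: 10.55
eef_pos: [0.5685, 0.1153, 0.2122]
tcp_rot: [-0.482, 0.518, -0.517, 0.482]
contact_force: [-0.1, -0.1, -3.1]
opening: 0.157
```

>>> send_rows(plan=[[[0,0.008,0],[0,0,0]],[[0,0.008,0],[0,0,0]],[[0,0,0],[0,0,0]]])

```text
time: 10.85
eef_pos: [0.5684, 0.1153, 0.2103]
tcp_rot: [-0.482, 0.518, -0.517, 0.482]
contact_force: [-0.9, -0.8, -4.0]
opening: 0.158
```

>>> send_rows(plan=[[[0,0.008,0],[0,0,0]],[[0,0.008,0],[0,0,0]],[[0,0,0],[0,0,0]]])

```text
time: 11.15
eef_pos: [0.5685, 0.1153, 0.2084]
tcp_rot: [-0.482, 0.518, -0.518, 0.482]
contact_force: [1.1, -0.2, -3.7]
opening: 0.155
```

>>> send_rows(plan=[[[0,0.008,0],[0,0,0]],[[0,0.008,0],[0,0,0]],[[0,0,0],[0,0,0]]])

```text
time: 11.45
eef_pos: [0.5685, 0.1153, 0.2065]
tcp_rot: [-0.482, 0.518, -0.518, 0.482]
contact_force: [-1.1, -0.2, -3.5]
opening: 0.162
```

>>> send_rows(plan=[[[0,0,0],[0,0,0]],[[0,0,0],[0,0,0]]], grip_force=10)

```text
time: 11.65
eef_pos: [0.5686, 0.1153, 0.2067]
tcp_rot: [0.482, -0.518, 0.518, -0.482]
contact_force: [-0.6, 0.1, -3.8]
opening: 0.156
```

>>> send_rows(plan=[[[0,0.008,0],[0,0,0]],[[0,0.008,0],[0,0,0]],[[0,0.008,0],[0,0,0]],[[0,0,0],[0,0,0]]])

```text
time: 12.05
eef_pos: [0.5685, 0.1153, 0.2035]
tcp_rot: [-0.482, 0.518, -0.518, 0.482]
contact_force: [0.3, 1.0, -3.9]
opening: 0.16
```

>>> send_rows(plan=[[[0,0.008,0],[0,0,0]],[[0,0.008,0],[0,0,0]],[[0,0,0],[0,0,0]]])

```text
time: 12.35
eef_pos: [0.5685, 0.1153, 0.2017]
tcp_rot: [-0.482, 0.518, -0.518, 0.482]
contact_force: [-0.1, 0.5, -5.2]
opening: 0.159
```

>>> send_rows(plan=[[[0,0.008,0],[0,0,0]],[[0,0.008,0],[0,0,0]],[[0,0,0],[0,0,0]]])

```text
time: 12.65
eef_pos: [0.5685, 0.1153, 0.1998]
tcp_rot: [-0.482, 0.518, -0.518, 0.482]
contact_force: [0.5, 0.1, -2.3]
opening: 0.159
```

>>> send_rows(plan=[[[0,0.008,0],[0,0,0]],[[0,0,0],[0,0,0]]])

```text
time: 12.85
eef_pos: [0.5685, 0.1153, 0.1989]
tcp_rot: [-0.482, 0.518, -0.518, 0.482]
contact_force: [-0.8, 0.3, -3.6]
opening: 0.158
```

>>> send_rows(plan=[[[0,0.008,0],[0,0,0]],[[0,0,0],[0,0,0]]])

```text
time: 13.05
eef_pos: [0.5685, 0.1153, 0.1979]
tcp_rot: [-0.482, 0.518, -0.518, 0.482]
contact_force: [-1.0, 0.7, -3.0]
opening: 0.16
```

>>> send_rows(plan=[[[0,0.008,0],[0,0,0]],[[0,0,0],[0,0,0]]])

```text
time: 13.25
eef_pos: [0.5685, 0.1153, 0.1969]
tcp_rot: [-0.482, 0.518, -0.518, 0.482]
contact_force: [-0.1, -0.3, -3.5]
opening: 0.155
```

>>> send_rows(plan=[[[0,0.008,0],[0,0,0]],[[0,0,0],[0,0,0]]])

```text
time: 13.45
eef_pos: [0.5685, 0.1153, 0.196]
tcp_rot: [-0.482, 0.518, -0.518, 0.482]
contact_force: [0.7, 0.1, -3.6]
opening: 0.159
```

>>> send_rows(plan=[[[0,0.008,0],[0,0,0]],[[0,0,0],[0,0,0]]])

```text
time: 13.65
eef_pos: [0.5686, 0.1152, 0.1951]
tcp_rot: [0.482, -0.518, 0.518, -0.482]
contact_force: [0.9, 0.3, -2.9]
opening: 0.161
```

>>> send_rows(plan=[[[0,0.008,0],[0,0,0]],[[0,0,0],[0,0,0]]])

```text
time: 13.85
eef_pos: [0.5688, 0.1151, 0.195]
tcp_rot: [0.482, -0.517, 0.518, -0.482]
contact_force: [-0.4, -0.6, 0.2]
opening: 0.161
```

>>> send_rows(plan=[[[0,0.006,0],[0,0,0]],[[0,0,0],[0,0,0]],[[0,0,0],[0,0,0]]])

```text
time: 14.15
eef_pos: [0.569, 0.1151, 0.1949]
tcp_rot: [0.482, -0.517, 0.518, -0.482]
contact_force: [-2.3, -2.3, 5.2]
opening: 0.159
```

Run:
```python
from h import *
import pickle
s=get_state();print(s['eef_pos'],s['contact_force'],s['wrist_torque'],s['qpos'].round(3))
W=cam('wrist');S=cam('scene');E=cam('side');pickle.dump((W,S,E),open('w5.pkl','wb'))
g=lambda c,x,y,w,h,W_,H_:cv2.resize(c[0][y:y+h,x:x+w],(W_,H_),interpolation=cv2.INTER_CUBIC)
o=np.zeros((600,800,3),np.uint8)
o[:400,:400]=g(W,220,70,60,60,400,400)
o[:,400:]=g(S,315,225,60,90,400,600)
o[400:,:400]=g(E,205,250,60,30,400,200)
cv2.imwrite('pics/m5.png',o)
```

```text
[0.56895713 0.11509223 0.19493893] [-2.33855654 -2.25227996  5.20989171] [-0.12488111  0.65680542  0.22117393] [ 2.500e-02  1.260e-01  1.859e+00 -1.000e-03  1.155e+00  9.700e-02]
```

View pics/m5.png

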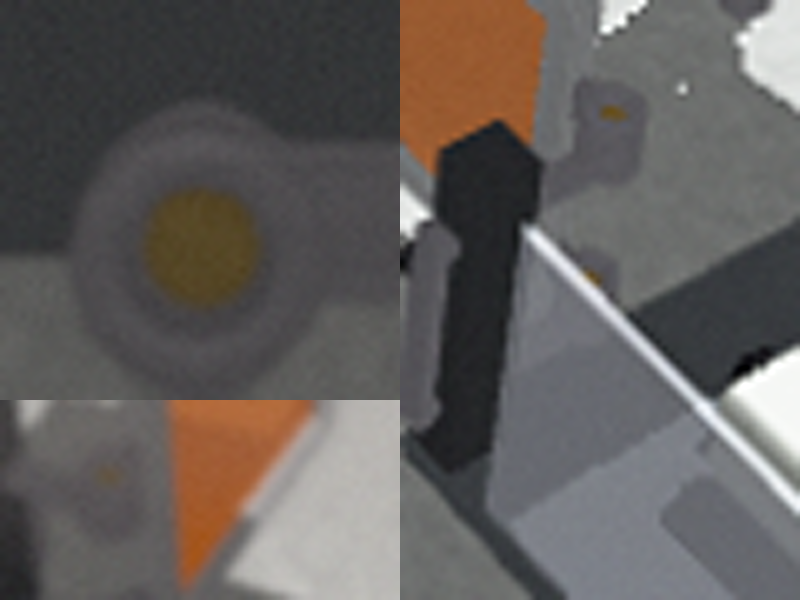

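The pin's brass tips show inside both bores (the upper one concentric at wrist (250,107)), with the knuckles down on the shoulders, so the door is home. Relieving the load and starting the swing.

>>> send_rows(plan=[[[0,-0.012,0],[0,0,0]],[[0,0,0],[0,0,0]],[[0,0,0],[0,0,0]],[[0,0,0],[0,0,0]]], grip_force=10)

```text
time: 14.7
eef_pos: [0.5688, 0.1152, 0.195]
tcp_rot: [0.482, -0.517, 0.518, -0.482]
contact_force: [0.1, -1.7, 1.5]
opening: 0.156
```

>>> send_rows(plan=[[[0,0,-0.0103],[0,0.00278,0]],[[-0.0004,0,-0.0206],[0,0.00556,0]],[[-0.0008,0,-0.031],[0,0.00833,0]],[[-0.0008,0,-0.031],[0,0.00833,0]],[[0,0,0],[0,0,0]]])

```text
time: 15.2
eef_pos: [0.5579, 0.1172, 0.1949]
tcp_rot: [0.439, -0.554, 0.554, -0.44]
contact_force: [0.8, -0.8, -0.8]
opening: 0.156
```

>>> send_rows(plan=[[[-0.0008,0,-0.031],[0,0.00833,0]],[[-0.0008,0,-0.031],[0,0.00833,0]],[[-0.0008,0,-0.031],[0,0.00833,0]],[[-0.0008,0,-0.031],[0,0.00833,0]],[[-0.0008,0,-0.031],[0,0.00833,0]],[[-0.0008,0,-0.031],[0,0.00833,0]],[[-0.0008,0,-0.031],[0,0.00833,0]],[[-0.0008,0,-0.031],[0,0.00833,0]],[[0,0,0],[0,0,0]]])

```text
time: 16.1
eef_pos: [0.5311, 0.1296, 0.1949]
tcp_rot: [0.315, -0.633, 0.633, -0.316]
contact_force: [0.8, -0.8, -0.9]
opening: 0.157
```

>>> send_rows(plan=[[[-0.0008,0,-0.031],[0,0.00833,0]],[[-0.0008,0,-0.031],[0,0.00833,0]],[[-0.0008,0,-0.031],[0,0.00833,0]],[[-0.0008,0,-0.031],[0,0.00833,0]],[[-0.0008,0,-0.031],[0,0.00833,0]],[[-0.0008,0,-0.031],[0,0.00833,0]],[[-0.0008,0,-0.031],[0,0.00833,0]],[[-0.0008,0,-0.031],[0,0.00833,0]],[[0,0,0],[0,0,0]]])

```text
time: 17.0
eef_pos: [0.5117, 0.1518, 0.1949]
tcp_rot: [0.177, -0.684, 0.685, -0.177]
contact_force: [1.4, -1.9, 0.2]
opening: 0.154
```

>>> send_rows(plan=[[[-0.0008,0,-0.031],[0,0.00833,0]],[[-0.0008,0,-0.031],[0,0.00833,0]],[[-0.0008,0,-0.031],[0,0.00833,0]],[[-0.0008,0,-0.031],[0,0.00833,0]],[[-0.0008,0,-0.031],[0,0.00833,0]],[[-0.0008,0,-0.031],[0,0.00833,0]],[[-0.0008,0,-0.031],[0,0.00833,0]],[[-0.0004,0,-0.0206],[0,0.00556,0]],[[0,0,0],[0,0,0]]])

```text
time: 17.9
eef_pos: [0.5033, 0.1787, 0.1949]
tcp_rot: [0.037, -0.706, 0.706, -0.038]
contact_force: [1.2, -0.8, -0.6]
opening: 0.156
```

>>> send_rows(plan=[[[-0.0002,0,-0.0155],[0,0.00417,0]],[[-0.0002,0,-0.0155],[0,0.00417,0]],[[-0.0001,0,-0.0103],[0,0.00278,0]],[[0,0,0],[0,0,0]]])

```text
time: 18.3
eef_pos: [0.5029, 0.1837, 0.1948]
tcp_rot: [0.012, -0.707, 0.707, -0.012]
contact_force: [2.3, -0.9, -2.5]
opening: 0.16
```

Run:
```python
from h import *
s=get_state();M=R.from_quat(s['tcp_rot']).as_matrix();print(s['eef_pos'],np.degrees(np.arctan2(M[1,0],M[0,0])),s['contact_force'],s['wrist_torque'],s['qpos'].round(2))
```

```text
[0.5028595  0.18374778 0.1948326 ] -178.08602641377428 [ 2.33368915 -0.94615485 -2.49251711] [-0.27550858 -0.67702661 -0.12088959] [ 0.16  0.03  1.97 -0.    1.15  1.7 ]
```

>>> send_rows(plan=[[[0,0,-0.0103],[0,0.00278,0]],[[0,0,-0.0103],[0,0.00278,0]],[[0,0,-0.0103],[0,0.00278,0]],[[0,0,-0.0103],[0,0.00278,0]],[[0,0,0],[0,0,0]]])

```text
time: 18.8
eef_pos: [0.5028, 0.1887, 0.1948]
tcp_rot: [-0.013, -0.707, 0.707, 0.013]
contact_force: [4.6, -1.0, -3.8]
opening: 0.16
```

>>> send_rows(plan=[[[0,0,-0.0103],[0,0.00278,0]],[[0,0,0],[0,0,0]],[[0,0,0],[0,0,0]]])

```text
time: 19.1
eef_pos: [0.5028, 0.1899, 0.1948]
tcp_rot: [-0.019, -0.707, 0.707, 0.019]
contact_force: [4.4, -1.1, -4.3]
opening: 0.162
```

>>> send_rows(plan=[[[0,0,-0.0103],[0,0.00278,0]],[[0,0,0],[0,0,0]],[[0,0,0],[0,0,0]]])

```text
time: 19.4
eef_pos: [0.5028, 0.1905, 0.1949]
tcp_rot: [-0.025, -0.706, 0.708, 0.024]
contact_force: [4.6, -3.2, -4.1]
opening: 0.158
```

>>> send_rows(plan=[[[-0.004,0.004,-0.006],[0,0.0014,0]],[[0,0,0],[0,0,0]],[[0,0,0],[0,0,0]]])

```text
time: 19.7
eef_pos: [0.5029, 0.1906, 0.1949]
tcp_rot: [-0.027, -0.705, 0.708, 0.027]
contact_force: [2.2, -5.3, -1.1]
opening: 0.157
```

Run:
```python
from h import *
import pickle
s=get_state();M=R.from_quat(s['tcp_rot']).as_matrix();print(s['eef_pos'],np.degrees(np.arctan2(M[1,0],M[0,0])),s['contact_force'],s['wrist_torque'])
S=cam('scene');E=cam('side');pickle.dump((S,E),open('w6.pkl','wb'))
# guess of door corner projections when shut
for z,a in((.0205,4.1),):
  h=np.array([.5737,.1861]);u=np.array([-np.cos(np.radians(a)),np.sin(np.radians(a))])
```

```text
[0.50288287 0.19062695 0.19485289] 175.6308497336275 [ 2.1534538  -5.32084362 -1.08138205] [-0.98376303 -0.56454917  0.64745908]
```

>>> send_rows(plan=[[[0,0,0],[0,0,0]],[[0,0,0],[0,0,0]],[[0,0,0],[0,0,0]],[[0,0,0],[0,0,0]],[[0,0,0],[0,0,0]],[[0,0,0],[0,0,0]]], gripper=0.5)

```text
time: 20.4
eef_pos: [0.5031, 0.192, 0.1945]
tcp_rot: [0.028, 0.707, -0.706, -0.028]
contact_force: [-0.2, -0.6, -0.4]
opening: 0.499
```

>>> send_rows(plan=[[[0,-0.02,0],[0,0,0]],[[0,-0.06,0],[0,0,0]],[[0,-0.1,0],[0,0,0]],[[0,-0.15,0],[0,0,0]],[[0,-0.15,0],[0,0,0]],[[0,-0.15,0],[0,0,0]],[[0,-0.1,0],[0,0,0]],[[0,-0.05,0],[0,0,0]],[[0,0,0],[0,0,0]],[[0,0,0],[0,0,0]]])

```text
time: 21.4
eef_pos: [0.5029, 0.1918, 0.2874]
tcp_rot: [-0.028, -0.706, 0.707, 0.029]
contact_force: [0.2, -0.2, -0.5]
opening: 0.502
```

Run:
```python
from h import *
import pickle
s=get_state();print(s['eef_pos'],s['contact_force'],s['opening'])
W=cam('wrist');S=cam('scene');E=cam('side')
h=np.array([.5737,.1861]);a=np.radians(175.9);u=np.array([np.cos(a),np.sin(a)]);n=np.array([-u[1],u[0]]);z0=.0205
P=[np.r_[h+u*x+n*y,z0+z] for x,y,z in((.048,-.007,.195),(.048,.007,.195),(.092,.007,.195),(.092,-.007,.195),(.016,-.006,.15),(.016,.006,.15),(.146,.006,.15),(.146,-.006,.15),(0,0,.12))]
o=np.zeros((600,800,3),np.uint8)
for c,(x,y,w,hh),(X,Y,W_,H_) in((W,(150,60,200,225),(0,0,533,600)),(S,(310,190,100,100),(533,0,267,267)),(E,(190,210,100,100),(533,300,267,267))):
    im=c[0].copy();k=W_/w;im=cv2.resize(im[y:y+hh,x:x+w],(W_,H_),interpolation=cv2.INTER_CUBIC)
    for p in proj(P,*c[1:]): cv2.circle(im,tuple(int(v) for v in ((p+.5-[x,y])*k).round()),2,(255,0,255),-1)
    o[Y:Y+H_,X:X+W_]=im
cv2.imwrite('pics/m7.png',o)
```

```text
[0.50286219 0.19179237 0.28736234] [ 0.16746883 -0.22543609 -0.45803983] 0.5016383554329112
```

View pics/m7.png

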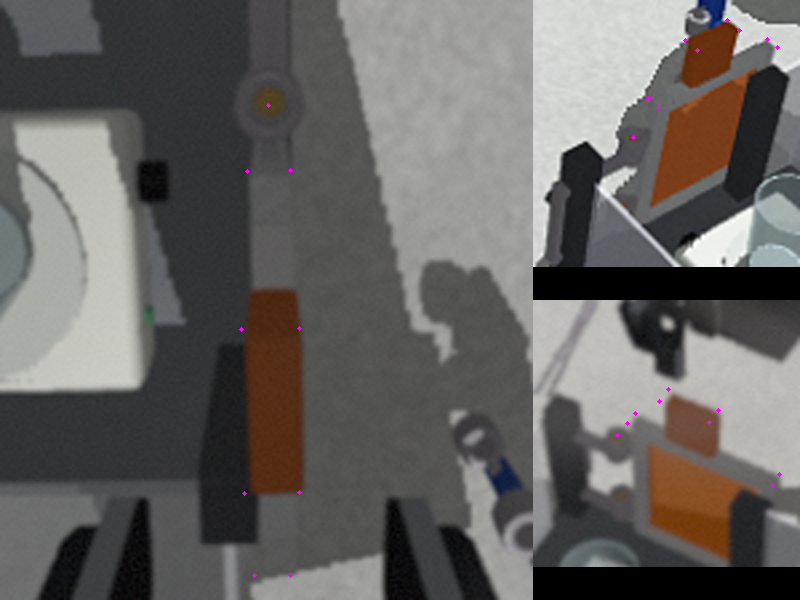

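The final view shows the door shut along the front, with its hinge at the predicted pixel, the pin in the bore and the tab within about 1 mm of the shut position. The gripper is clear, so I'm handing in.

```bash
python3 -c "
from h import *
print(sign_off())"
```

```text
the job is handed in; nothing more can be done
None
```

The orange door is on both hinge pins, swung shut against the stop post and released. I handed the job in at about 21.5 s of the 67 s allowed; `sign_off` gives no verdict.

- **Seating:** I lifted the door out of its stand and found the pins about 6 mm off their mark toward the guard's -x and about 3 mm low. I lowered both knuckles on square to the front. The tool's upward force rose to about 5 N when the door came to rest, roughly 9 N of load on the shoulders. The brass tips showed inside both bores.
- **Closing:** I swung the door with a 10 N grip until I felt the stop at about 5 N, then opened the fingers and backed off.
- **Last checks:** The gripper is about 90 mm above its release height and reads no contact force. The hinge is at the predicted pixel and the pin is in its bore.
- **Small disagreement:** The tab sits about 1 mm further out than my computed shut position, under about 0.015 rad against the 0.06 allowed. About 1 mm of that could be the wrist camera's own sideways bias, which I saw earlier.
- **Not checked:** I did not re-measure where the other items on the bench stand, but no unexpected contact force showed.

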